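# Set the work stop and hold the spring jaw open

### The job

Get the clamping jig ready for the next mould insert: hook the loose work stop onto the T-rail through the gap at the right-hand end of the rail's head, slide it along until its middle is over the black pen line on the fixed jaw, and let go of it. Then pull the spring jaw (the one with the bow handle) open until its clamping face is at the pen line on the bed, and finish while still holding it there with the gripper, so that I can lay the insert in. Leave the insert, hex keys and glue bottle where they are.

Things in the scene. Friction and masses are not known exactly. Their poses are not given: they have to be found in the camera images.
- jig: Fixed bench jig: grey painted bed 180 x 212 mm (x -95 to 85, y -134 to 78, top z 14). Origin under the bed on the spring jaw's centre line; x points from spring jaw to fixed jaw (away from the robot), y left, z up. Fixed jaw: block x 24 to 42, y -92 to 60, top z 54. End block at the front: x -93 to -77, top z 56. Both jaws are steel; the spring jaw slides between block and fixed jaw.
- rail (a point): Steel T-rail behind the fixed jaw, along y at jig x 62, y -130 to 60; web 8 mm thick, flat top at z 58 all along. Head 14 mm wide, z 50 to 58, from jig y -78 to 60 with a tapered end from -87 to -78. This point: top of the rail at the start of the full head, jig (62, -78, 58); axes as the jig's.
- rail_gap (a point): Middle of the gap in the rail's head, on top of the bare web: jig (62, -109, 58) mm. From jig y -130 to -87 the head is cut away; only here can the 24 mm wide stop be lowered straight down onto the rail; from here it slides to +y (left), its toes below the head. Axes as the jig's.
- stop_center (a point): Centre of the loose steel work stop (0.2 to 0.4 kg), in the slot's middle plane, half-way up: 34 mm over its underside, on which it stands at the start. Axes as work_stop. Its grip is a block 22 (x) x 20 (y) mm, centred on the slot, from 32 to 68 mm over the underside, above a 24 mm wide shoulder: hold its upper part, the fingertips clear of the shoulder and so of the rail.
- work_stop: Origin: middle of the slot, on the underside. An upside-down U 24 mm wide in y, legs x -16 to 26, with a slot along y, open below: 10 mm wide between toes (4 to 9.5 mm up, mouth flared to 13 mm), 16 mm wide above them. An arm 10 mm wide reaches to x -50, where a finger goes down to the underside; on the rail the arm points to -x of the jig, over the fixed jaw.
- stop_slot (a point): Middle of the ceiling of the stop's slot, 20 mm over its underside. When the stop hangs properly this point lies on top of the rail (jig x 62, z 58 mm), with about 1 mm of play each way in x. It slides with ordinary steel friction.
- stop_line: Black pen line across the top of the fixed jaw, along x, 18 x 3 mm; origin at its middle, axes as the jig's. The middle of the stop (its own y = 0) belongs over it. It lies somewhere from 40 to 76 mm to the right (-y) of the spring jaw's centre line.
- jaw (a joint): Travel of the spring jaw in m: 0 at rest (about 9 mm between the jaws), growing as it is pulled towards the robot (-x of the jig), end stop at 0.050. Springs pull it home with 5.6 N at rest, 1.4 N more for each 10 mm.
- handle (a point): Middle of the grip bar of the bow handle on the spring jaw: round bar 11 mm thick along y of the jig, 42 mm of it straight, 92 mm above the bench and 38 mm above the jaw's top. Can be pinched from above, fingers closing along the jig's x. Moves with the jaw.
- jaw_face (a point): Middle of the spring jaw's clamping face (it looks to +x of the jig, to the fixed jaw), 15.4 mm to +x of the handle's bar. Moves with the jaw.
- jaw_line: Pen line on the bed in two strokes along y, left and right of the spring jaw, 3 mm wide; origin half-way between the strokes, on the bed's top; axes as the jig's. The jaw's clamping face belongs at this line (jaw travel of about 27 to 42 mm).
- insert: Bystander: steel mould insert, 30 x 84 x 44 mm, with two pockets in its top, standing on the bench right of the jig. Origin under its middle.
- hex_keys: Bystander: hex key set in its holder, 18 x 75 x 22 mm, lying on the bench at the far right.
- glue_bottle: Bystander: small glue bottle, 30 mm in diameter, 96 mm high, standing left of the jig.

How it is judged:
By the outcome, as a careful person would: the job done as asked, in the order asked, and still so for the second after the job is handed in, while the arm keeps its last pose, push and grip.
It also fails if it takes over 48 s, if anything falls off the work surface, if the arm or the gripper's body presses on something with over 40 N, if the wrist force passes 120 N, or if a joint passes its speed limit or range.

### The arm

A 7-joint arm with a two-finger parallel gripper is mounted at the origin on a cart in front of the work surface, level with it; the furniture and walls round the work are solid. World frame = base frame: x ahead of the robot, y to its left, z up, the work surface at z = 0. Lengths are in mm, angles in rad, forces in N, time in s.
With the tool pointing down it reaches from about 375 to 925 mm from the base axis. Payload 3.1 kg.
Tool frame: the origin (TCP) lies on the centre line of the jaws, within the pads' length; the fingertips stand 25 mm ahead of it and the grasp point (between the pads) lies 6 mm ahead of it (r.tip_reach is the distance from the TCP to the fingertips, in mm); z points along the fingers, y is the line along which they close (so a half turn about z gives the same grasp; the last joint's range is limited). The gripper opens to 85 mm and grips with 20 to 120 N. Pads are 22 mm wide; open, the fingers measure 114 mm over their backs; the gripper's body (76 mm by 85 mm) begins 54 mm behind the grasp point. The pads swing forward as they close: fully open they stand 13 mm farther back than shut.
Start: joints at [1.096, 0.383, 0.044, 1.598, -0.018, 1.161, -0.05], TCP at [239.184, -604.396, 256.269] pointing down, gripper open.
Joint ranges: [-2.61, 2.61], [-0.41, 2.15], [-1.48, 1.57], [0, 2.5], [-1.57, 4.71], [0.05, 1.97], [-2.85, 2.85]. Speed limits (rad/s): [2.79, 2.79, 3.14, 3.14, 3.14, 3.14, 3.14].

### API

Orientations are given as a rotation vector (axis times angle).
In Python, from cell import monitor, optics, r gives the robot as it stands. The module is installed in compiled form; this text tells all that it offers.
- The arm moves only by the shell command python3 -m inch 'ROWS'. ROWS is JSON, a list of rows, each an object of numbers: "hand": the closure, from -1 (fully open) to 1 (shut); "dx", "dy", "dz": the shift along the world's x, y, z in mm; "ax", "ay", "az": the turn, a rotation vector about the world's x, y, z in degrees. A call has 1 to 20 rows; each row is the pose to reach, as a shift and turn from the pose commanded when the call began; what a row does not reach only later rows make up. A row lasts 1/12 s, in which the tool goes at most 41.7 mm and 7.16 degrees, less where a joint would pass 70% of its speed; a pose out of reach is approached as far as the arm can. A call with a gripper value outside its range is refused whole. The fingers move at their own pace and stop on an object; the grip force is fixed at half the most. Time passes only in rows, so rows that repeat a pose let the fingers close. It gives the time, the measured TCP pose, the force, the opening and the grip force at its end, in the units of the state.
- monitor.sense(): the state, without advancing time (a new reading comes with each control period).
- optics.read_camera(name): name is "scene" or "top"; returns a dict with "img" (384x512x3 uint8, red, green, blue), "K" (3x3 intrinsics, pixels), "camera_from_world" (4x4, takes a point from world to camera coordinates). Camera axes: x right, y up, looking along -z (the intrinsics and any distortion apply to the point x, -y, -z); pixel columns grow to the right and rows downward; lengths in mm; the calibration is good to about 2 mm. A picture is of the moment at which its call begins. There is no depth.
- r.finish_job(): hands the job in; it is judged then, once.
The state is a dict: "t": time; "joints": joint angles; "qvel": joint speeds; "tau": joint torques, N m; "position": TCP position; "tool_rot": TCP orientation; "contact_force": force on the tool from outside, world axes, zero at the start; "torque": the same for the moment, N m; "grip_width": finger opening in mm; "grip_force": force on a finger pad.
Only numpy, scipy, OpenCV 4.12 (cv2) and the standard library are available. Lean on these libraries where they do the work, as an engineer would, in place of code of your own. Each camera call takes 0.05 s, during which the arm holds its last target. There are 200 camera calls.

## Working session

There is one attempt and no reset: what is moved stays moved. The work goes in short steps, Python scripts to look and compute and a shell command to move; the robot and the scene stay as the last step left them, time stands still between calls to the robot, and variables do not carry over. Pictures are saved under pics/ and viewed, at most 10 in all, crops included, and the job is handed in when it is done.

```bash
mkdir -p pics; cat > h.py <<'E'
import numpy as np, cv2
from cell import monitor, optics, r
def snap(n,f):
    c=optics.read_camera(n); cv2.imwrite(f'pics/{f}.png',cv2.cvtColor(c['img'],cv2.COLOR_RGB2BGR)); np.savez(f'pics/{f}.npz',K=c['K'],T=c['camera_from_world']); return c
def load(f):
    d=np.load(f'pics/{f}.npz'); return d['K'],d['T']
def proj(f,P):
    K,T=load(f); P=np.atleast_2d(P).astype(float); c=P@T[:3,:3].T+T[:3,3]; q=np.c_[c[:,0],-c[:,1],-c[:,2]]; p=q@K.T; return p[:,:2]/p[:,2:]
def ray(f,uv):
    K,T=load(f); d=np.linalg.inv(K)@[uv[0],uv[1],1]; d=np.array([d[0],-d[1],-d[2]]); R=T[:3,:3]; return -R.T@T[:3,3], R.T@d
def atz(f,uv,z):
    o,d=ray(f,uv); return o+d*(z-o[2])/d[2]
def tri(*obs):
    A=np.zeros((3,3));b=np.zeros(3)
    for f,uv in obs:
        o,d=ray(f,uv); d/=np.linalg.norm(d); M=np.eye(3)-np.outer(d,d); A+=M;b+=M@o
    return np.linalg.solve(A,b)
E
python3 - <<'E'
from h import *
for n in('scene','top'):
    c=snap(n,n+'0'); print(n,c.keys(),c['K'].tolist(),ray(n+'0',(256,192)))
a=cv2.imread('pics/scene0.png');b=cv2.imread('pics/top0.png')
for n,i in(('s',a),('t',b)): cv2.imwrite(f'pics/{n}0b.png',cv2.resize(i,(800,600),interpolation=cv2.INTER_CUBIC))
print(monitor.sense())
E
```

```text
scene dict_keys(['img', 'K', 'camera_from_world']) [[402.1761446048447, 0.0, 260.77115740531764], [0.0, 402.1761446048447, 190.57557515635577], [0.0, 0.0, 1.0]] (array([ 76.36036984, 859.7281389 , 773.1205943 ]), array([ 0.39903025, -0.7243165 , -0.56239999]))
top dict_keys(['img', 'K', 'camera_from_world']) [[428.2766215996436, 0.0, 251.93449331687953], [0.0, 428.2766215996436, 196.45756273266613], [0.0, 0.0, 1.0]] (array([ 434.41089718,  -30.49257823, 1192.40567324]), array([ 0.13346905, -0.00938045, -0.9911087 ]))
{'t': 0.1, 'joints': array([ 1.09615721,  0.38375811,  0.0438416 ,  1.59937254, -0.017924  ,
        1.16119386, -0.04990778]), 'qvel': array([ 0.00130116, -0.0024551 ,  0.00060105, -0.00429309, -0.00083899,
        0.00109574, -0.00085361]), 'tau': array([ 2.50879049e-03, -4.34730721e+01,  1.02926563e+00, -2.50453556e+01,
        1.09233984e-02,  5.53116814e-03,  2.12180157e-05]), 'position': array([ 238.91229621, -603.67185341,  255.03020317]), 'tool_rot': array([-3.08373747e+00, -5.88105159e-01,  8.45151619e-04]), 'contact_force': array([0.28159485, 0.56003101, 0.15923301]), 'torque': array([-0.02378662,  0.016462  , -0.00248179]), 'grip_force': 0.0, 'grip_width': 85.2803427814769}
```

View pics/s0b.png

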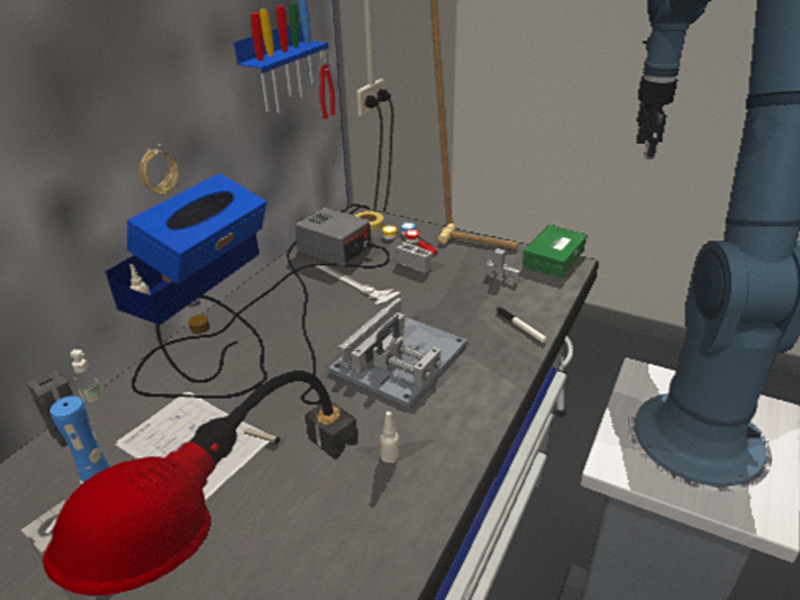

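View pics/t0b.png

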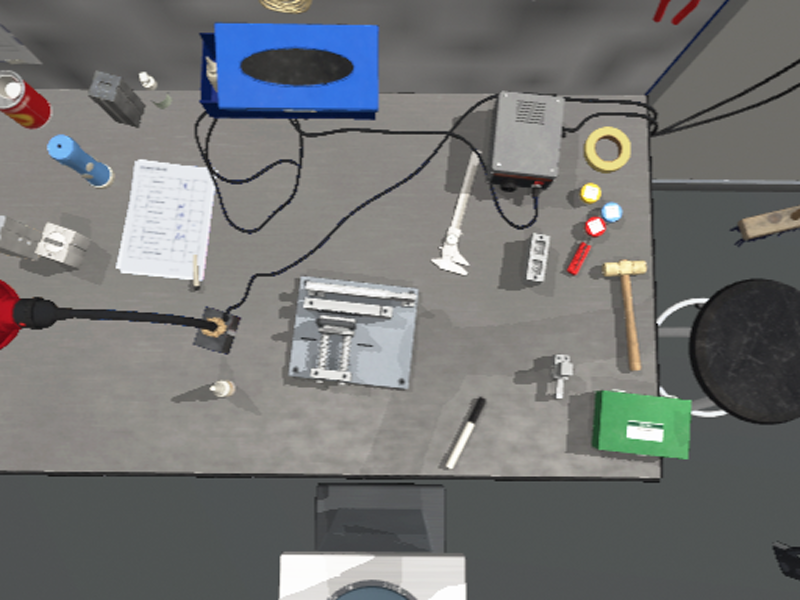

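The scene view shows the jig at about (398,350) and the stop at (503,268). In the top view the jig is at (355,330) with both pen lines visible, and the stop is at (560,375) with its arm pointing roughly -x. Next I'll make enlarged crops.

```bash
python3 - <<'E'
from h import *
t=cv2.imread('pics/top0.png');s=cv2.imread('pics/scene0.png')
def crop(i,x,y,w,h,k): 
    return cv2.resize(i[y:y+h,x:x+w],None,fx=k,fy=k,interpolation=cv2.INTER_CUBIC)
# top: jig 180..275,170..255 x8 -> 
cv2.imwrite('pics/c1.png',crop(t,180,170,100,75,8))
m=np.zeros((600,800,3),np.uint8)
m[:600,:400]=cv2.resize(t[220:260,345:375],(400,533)).shape and np.vstack([crop(t,340,218,40,40,10),np.zeros((200,400,3),np.uint8)])
m[:400,400:]=crop(s,300,150,40,40,10)
m[400:,:]=0
cv2.imwrite('pics/c2.png',m[:400])
cv2.imwrite('pics/c3.png',crop(s,205,185,100,75,8))
E
```

```text
(no output)
```

View pics/c1.png

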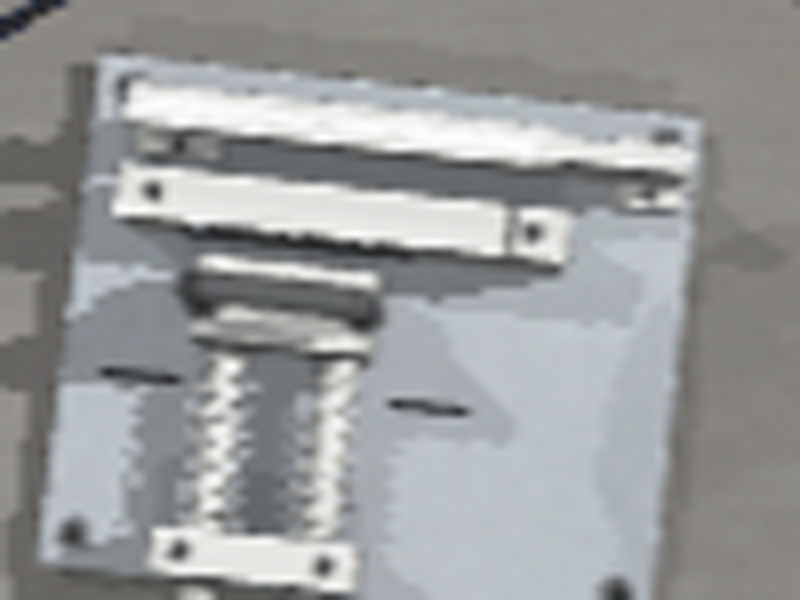

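View pics/c2.png

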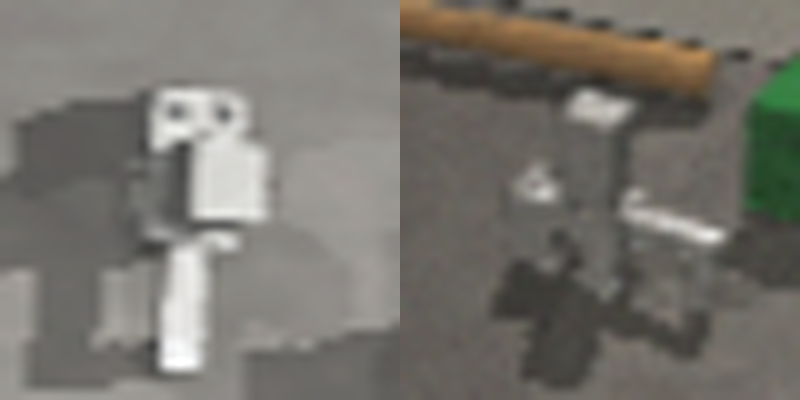

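View pics/c3.png

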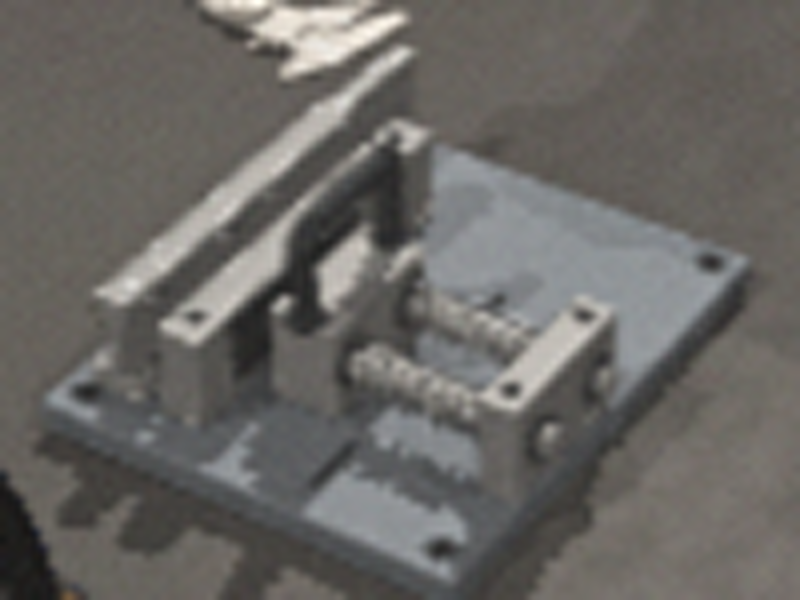

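c1 and c3 show clear bed, jaw and rail corners. The stop line is at c1 column 512, and the bed strokes are at (141,375) and (429,408). c2 shows the grip-top corners and the arm tip at (181,370). I'll fit the poses to these points.

```bash
cat > fit.py <<'E'
from h import *
from scipy.optimize import least_squares
c1=lambda u,v:(180+u/8-.5,170+v/8-.5)
c3=lambda u,v:(205+u/8-.5,185+v/8-.5)
c2=lambda u,v:(340+u/10-.5,218+v/10-.5)
c2s=lambda u,v:(300+(u-400)/10-.5,150+v/10-.5)
T=[((85,78,14),(97,57)),((85,-134,14),(703,122)),((-95,78,14),(40,565)),((24,60,54),(112,213)),((42,-92,54),(572,212)),((24,-92,54),(558,260)),((69,60,58),(130,80)),((66,-130,58),(697,148)),((58,-130,58),(693,172))]
S=[((-95,78,14),(455,580)),((-95,-134,14),(748,258)),((85,78,14),(45,398)),((42,60,54),(160,325)),((42,-92,54),(392,120)),((69,60,58),(97,292)),((62,-130,58),(405,50))]
def W(p,P):
    x,y,a=p[:3]; z=p[3] if len(p)>3 else 0
    P=np.atleast_2d(P).astype(float); c,s=np.cos(a),np.sin(a); return np.c_[x+c*P[:,0]-s*P[:,1],y+s*P[:,0]+c*P[:,1],z+P[:,2]]
def res(p,ob):
    return np.concatenate([(proj(f,W(p,[a for a,_ in L]))-[k(*b) for _,b in L]).ravel() for f,k,L in ob])
if __name__=='__main__':
    p0=atz('top0',c1(370,330),14); p0=[p0[0],p0[1],-.1]
    for nm,ob in(('top',[('top0',c1,T)]),('scene',[('scene0',c3,S)]),('both',[('top0',c1,T),('scene0',c3,S)])):
        q=least_squares(res,p0+[0.],args=(ob,)); e=q.fun.reshape(-1,2); print(nm,q.x.round(3),'z-free; rms',e.std().round(2))
    print(e.round(1).tolist())
    q=least_squares(res,p0,args=([('top0',c1,T)],)).x; print('top z=0',q)
    qi=lambda P:(lambda d:(d[0]*np.cos(q[2])+d[1]*np.sin(q[2]),-d[0]*np.sin(q[2])+d[1]*np.cos(q[2])))(P-q[:2])
    for v in(210,230,250): print('stopline',qi(atz('top0',c1(511,v),54)[:2]))
    for u in((100,373),(182,379),(388,404),(470,411)): print('jawline',qi(atz('top0',c1(*u),14)[:2]))
    print('handle',qi(atz('top0',c1(283,292),92)[:2]))
    g=tri(('top0',c2(228,181)),('scene0',c2s(600,107))); print('grip top tri',g)
    G=[((-11,10,68),(190,215)),((-11,-10,68),(265,222)),((11,10,68),(190,140)),((11,-10,68),(268,145))]
    s=least_squares(res,[g[0],g[1],-.05],args=([('top0',c2,G)],)); print('stop',s.x,s.fun.round(1))
    a=atz('top0',c2(188,250),40);b=atz('top0',c2(181,370),40); print('arm dir',np.arctan2(*(a-b)[[1,0]]),a,b)
    for h in(34,45,55): print(h,proj('top0',W(s.x,[[-50,0,h],[26,12,h],[26,-12,h]]))*10-[3395,2175])
E
python3 fit.py
```

```text
top [ 5.44639e+02  6.79100e+01 -9.50000e-02 -2.73600e+00] z-free; rms 0.46
scene [ 5.4837e+02  5.4984e+01 -9.6000e-02 -1.0754e+01] z-free; rms 0.17
both [ 5.43147e+02  6.70420e+01 -9.20000e-02 -1.26000e-01] z-free; rms 0.57
[[0.5, -0.2], [0.4, -0.6], [-0.3, 0.9], [0.5, 0.8], [0.2, 0.1], [1.2, 0.7], [0.1, 0.7], [-0.4, 0.5], [-0.2, 0.5], [-0.4, 0.2], [0.2, -0.4], [-1.2, 0.3], [-1.0, 0.3], [-0.4, -0.5], [-0.7, 0.2], [-0.7, -0.5]]
top z=0 [ 5.44295126e+02  6.77683722e+01 -9.51133833e-02]
stopline (np.float64(39.92171227369927), np.float64(-71.84518937307105))
stopline (np.float64(33.21606005115428), np.float64(-72.57391182242642))
stopline (np.float64(26.520101020389514), np.float64(-73.30158088484468))
jawline (np.float64(-26.406987665033654), np.float64(64.12938569446986))
jawline (np.float64(-25.47751889986768), np.float64(35.79112826324767))
jawline (np.float64(-26.543300787289184), np.float64(-35.73870909922941))
jawline (np.float64(-25.95700830807298), np.float64(-64.06789978901688))
handle (np.float64(0.9545756238257298), np.float64(-2.7800117551445522))
grip top tri [ 471.60997398 -321.29193552   67.65842731]
stop [ 4.73888621e+02 -3.20447761e+02 -5.54181169e-02] [-0.1  0.5  0.   0.3  0.2 -0.4 -0.  -0.4]
arm dir -0.07833505297132724 [ 456.19959274 -316.50131203   40.        ] [ 424.34069169 -314.00052597   40.        ]
34 [[189.23453977 371.30340697]
 [154.84569752  85.258844  ]
 [243.59203763  91.13501895]]
45 [[199.50983803 371.79073522]
 [164.70926624  83.01935339]
 [254.30189727  88.95115133]]
55 [[209.02368171 372.24194984]
 [173.84051865  80.94613277]
 [264.21663379  86.92941877]]
```

```bash
python3 -m inch '[{"dx":15,"dy":18,"az":-2,"hand":-0.3},{"dx":38,"dy":46,"az":-6,"hand":-0.3},{"dx":63,"dy":76,"az":-10,"hand":-0.3},{"dx":88,"dy":106,"dz":-10,"az":-14,"hand":-0.3},{"dx":113,"dy":136,"dz":-20,"az":-18,"hand":-0.3},{"dx":138,"dy":166,"dz":-35,"az":-22,"hand":-0.3},{"dx":163,"dy":196,"dz":-50,"az":-25.4,"hand":-0.3},{"dx":188,"dy":226,"dz":-70,"az":-25.4,"hand":-0.3},{"dx":210,"dy":254,"dz":-90,"az":-25.4,"hand":-0.3},{"dx":226,"dy":275,"dz":-105,"az":-25.4,"hand":-0.3},{"dx":234,"dy":284,"dz":-118,"az":-25.4,"hand":-0.3},{"dx":234,"dy":284,"dz":-120,"az":-25.4,"hand":-0.3},{"dx":234,"dy":284,"dz":-120,"az":-25.4,"hand":-0.3},{"dx":234,"dy":284,"dz":-120,"az":-25.4,"hand":-0.3}]'
python3 - <<'E'
from h import *
snap('scene','s1');snap('top','t1');s=monitor.sense();print(s['position'],s['joints'],s['grip_width'],r.tip_reach,2*np.arctan2(s['tool_rot'][1],s['tool_rot'][0]))
t=cv2.imread('pics/t1.png');s=cv2.imread('pics/s1.png')
k=lambda i,x,y:cv2.resize(i[y:y+60,x:x+40],None,fx=10,fy=10,interpolation=cv2.INTER_CUBIC)
cv2.imwrite('pics/c4.png',np.hstack([k(t,340,210),k(s,300,130)]))
E
```

```text
[ 238.97162898 -603.87753499  255.36236089] [ 1.09617398  0.38353577  0.04386483  1.5989668  -0.01788403  1.16119633
 -0.04987613] 85.33268653371653 25.0 -5.906271616939049invalid input at $[0]: expected keys hand, dx, dy, dz, ax, ay, az
```

View pics/c4.png

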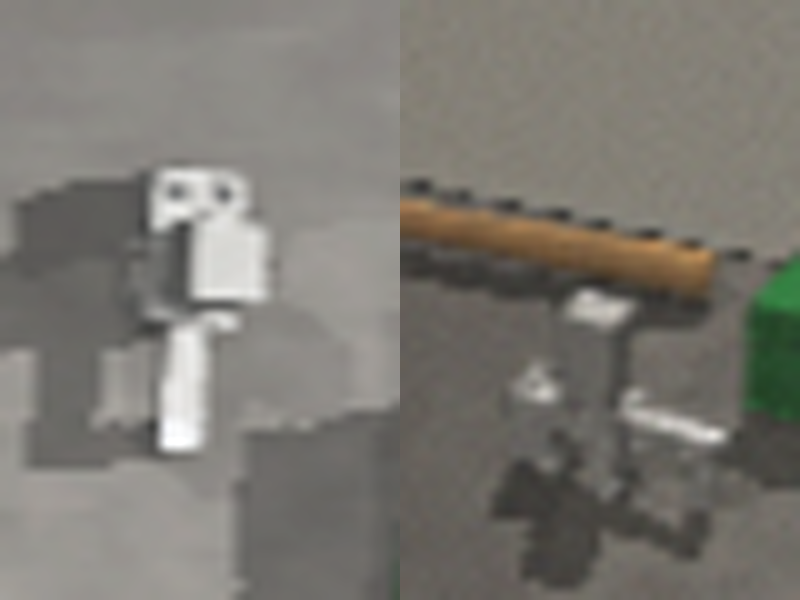

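The call was refused because every row needs all the keys, so the picture shows the unchanged scene.

```bash
python3 -m inch '[{"hand":-0.3,"dx":15,"dy":18,"dz":0,"ax":0,"ay":0,"az":-2},{"hand":-0.3,"dx":38,"dy":46,"dz":0,"ax":0,"ay":0,"az":-6},{"hand":-0.3,"dx":63,"dy":76,"dz":0,"ax":0,"ay":0,"az":-10},{"hand":-0.3,"dx":88,"dy":106,"dz":-10,"ax":0,"ay":0,"az":-14},{"hand":-0.3,"dx":113,"dy":136,"dz":-20,"ax":0,"ay":0,"az":-18},{"hand":-0.3,"dx":138,"dy":166,"dz":-35,"ax":0,"ay":0,"az":-22},{"hand":-0.3,"dx":163,"dy":196,"dz":-50,"ax":0,"ay":0,"az":-25.4},{"hand":-0.3,"dx":188,"dy":226,"dz":-70,"ax":0,"ay":0,"az":-25.4},{"hand":-0.3,"dx":210,"dy":254,"dz":-90,"ax":0,"ay":0,"az":-25.4},{"hand":-0.3,"dx":226,"dy":275,"dz":-105,"ax":0,"ay":0,"az":-25.4},{"hand":-0.3,"dx":234,"dy":284,"dz":-118,"ax":0,"ay":0,"az":-25.4},{"hand":-0.3,"dx":234,"dy":284,"dz":-120,"ax":0,"ay":0,"az":-25.4},{"hand":-0.3,"dx":234,"dy":284,"dz":-120,"ax":0,"ay":0,"az":-25.4},{"hand":-0.3,"dx":234,"dy":284,"dz":-120,"ax":0,"ay":0,"az":-25.4}]'
python3 - <<'E'
from h import *
s=monitor.sense();print(s['position'],s['joints'],s['grip_width'],np.degrees(2*np.arctan2(s['tool_rot'][1],s['tool_rot'][0])))
snap('scene','s1');snap('top','t1')
t=cv2.imread('pics/t1.png');s=cv2.imread('pics/s1.png')
k=lambda i,x,y:cv2.resize(i[y:y+60,x:x+40],None,fx=10,fy=10,interpolation=cv2.INTER_CUBIC)
cv2.imwrite('pics/c5.png',np.hstack([k(t,340,210),k(s,300,120)]))
E
```

```text
t: 1.37
position: [471.7, -323.5, 136.8]
tool_rot: [3.138, -0.11, -0.001]
contact_force: [-0.8, -0.2, 0.5]
grip_width: 55.7
grip_force: 0.0
[ 471.74934662 -323.4826245   136.78985539] [ 0.58582427  0.37605649 -0.0686902   1.88375294  0.0353095   0.88223845
 -1.14152224] 55.70781013450253 -4.023404039649763
```

View pics/c5.png

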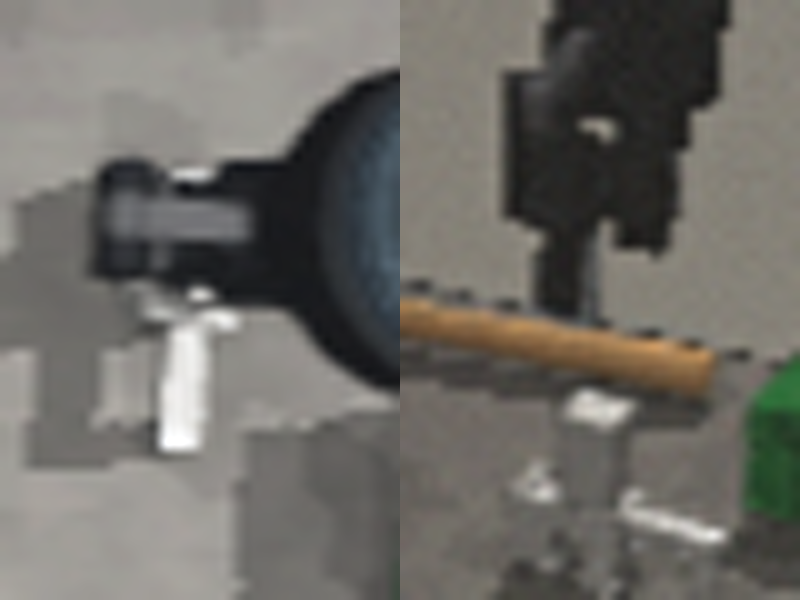

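The right half shows the open fingers above the grip block (600,405). I'll go down part way, then check that the pose has settled.

```bash
python3 -m inch '[{"hand":-0.3,"dx":0,"dy":1,"dz":-20,"ax":0,"ay":0,"az":0},{"hand":-0.3,"dx":0,"dy":1,"dz":-40,"ax":0,"ay":0,"az":0},{"hand":-0.3,"dx":0,"dy":1,"dz":-55,"ax":0,"ay":0,"az":0},{"hand":-0.3,"dx":0,"dy":1,"dz":-60,"ax":0,"ay":0,"az":0},{"hand":-0.3,"dx":0,"dy":1,"dz":-60,"ax":0,"ay":0,"az":0},{"hand":-0.3,"dx":0,"dy":1,"dz":-60,"ax":0,"ay":0,"az":0}]'
```

```text
t: 1.97
position: [473.1, -320.9, 77.2]
tool_rot: [3.139, -0.107, 0.002]
contact_force: [-0.3, -0.9, 0.6]
grip_width: 55.5
grip_force: 0.0
```

```bash
python3 -m inch '[{"hand":-0.3,"dx":0,"dy":-1,"dz":-8,"ax":0,"ay":0,"az":0},{"hand":-0.3,"dx":0,"dy":-1,"dz":-12,"ax":0,"ay":0,"az":0},{"hand":-0.3,"dx":0,"dy":-1,"dz":-12,"ax":0,"ay":0,"az":0},{"hand":1,"dx":0,"dy":-1,"dz":-12,"ax":0,"ay":0,"az":0},{"hand":1,"dx":0,"dy":-1,"dz":-12,"ax":0,"ay":0,"az":0},{"hand":1,"dx":0,"dy":-1,"dz":-12,"ax":0,"ay":0,"az":0},{"hand":1,"dx":0,"dy":-1,"dz":-12,"ax":0,"ay":0,"az":0},{"hand":1,"dx":0,"dy":-1,"dz":-12,"ax":0,"ay":0,"az":0},{"hand":1,"dx":0,"dy":-1,"dz":-12,"ax":0,"ay":0,"az":0},{"hand":1,"dx":0,"dy":-1,"dz":-12,"ax":0,"ay":0,"az":0}]'
```

```text
t: 2.8
position: [473.6, -320.6, 64.7]
tool_rot: [3.139, -0.104, 0.001]
contact_force: [-0.2, 0.4, 2.3]
grip_width: 18.9
grip_force: 60.0
```

```bash
python3 -m inch '[{"hand":1,"dx":0,"dy":0,"dz":15,"ax":0,"ay":0,"az":0},{"hand":1,"dx":0,"dy":0,"dz":40,"ax":0,"ay":0,"az":0},{"hand":1,"dx":4,"dy":8,"dz":65,"ax":0,"ay":0,"az":0},{"hand":1,"dx":14,"dy":32,"dz":78,"ax":0,"ay":0,"az":0},{"hand":1,"dx":28,"dy":64,"dz":80,"ax":0,"ay":0,"az":0},{"hand":1,"dx":43,"dy":96,"dz":80,"ax":0,"ay":0,"az":-1},{"hand":1,"dx":57,"dy":128,"dz":80,"ax":0,"ay":0,"az":-1.6},{"hand":1,"dx":71,"dy":160,"dz":80,"ax":0,"ay":0,"az":-1.6},{"hand":1,"dx":86,"dy":192,"dz":80,"ax":0,"ay":0,"az":-1.6},{"hand":1,"dx":100,"dy":224,"dz":80,"ax":0,"ay":0,"az":-1.6},{"hand":1,"dx":112,"dy":250,"dz":80,"ax":0,"ay":0,"az":-1.6},{"hand":1,"dx":119,"dy":266,"dz":80,"ax":0,"ay":0,"az":-1.6},{"hand":1,"dx":122,"dy":274,"dz":80,"ax":0,"ay":0,"az":-1.6},{"hand":1,"dx":122,"dy":274,"dz":80,"ax":0,"ay":0,"az":-1.6},{"hand":1,"dx":122,"dy":274,"dz":80,"ax":0,"ay":0,"az":-1.6},{"hand":1,"dx":122,"dy":274,"dz":80,"ax":0,"ay":0,"az":-1.6}]'
python3 - <<'E'
from h import *
s=monitor.sense();print(s['position'],s['joints'],s['grip_width'],np.degrees(2*np.arctan2(s['tool_rot'][1],s['tool_rot'][0])))
snap('scene','s2');snap('top','t2')
t=cv2.imread('pics/t2.png');s=cv2.imread('pics/s2.png')
k=lambda i,x,y:cv2.resize(i[y:y+75,x:x+50],None,fx=8,fy=8,interpolation=cv2.INTER_CUBIC)
cv2.imwrite('pics/c6.png',np.hstack([k(t,235,160),k(s,220,150)]))
E
```

```text
t: 4.13
position: [593.9, -49.4, 143.5]
tool_rot: [3.136, -0.153, -0.003]
contact_force: [0.1, -0.0, -3.2]
grip_width: 19.1
grip_force: 59.5
[593.91901052 -49.36310942 143.53809686] [ 0.15796188  0.41431978 -0.17638892  1.81460678  0.09105589  0.92257035
 -1.72745252] 19.126309553960255 -5.5951360741034275
```

View pics/c6.png

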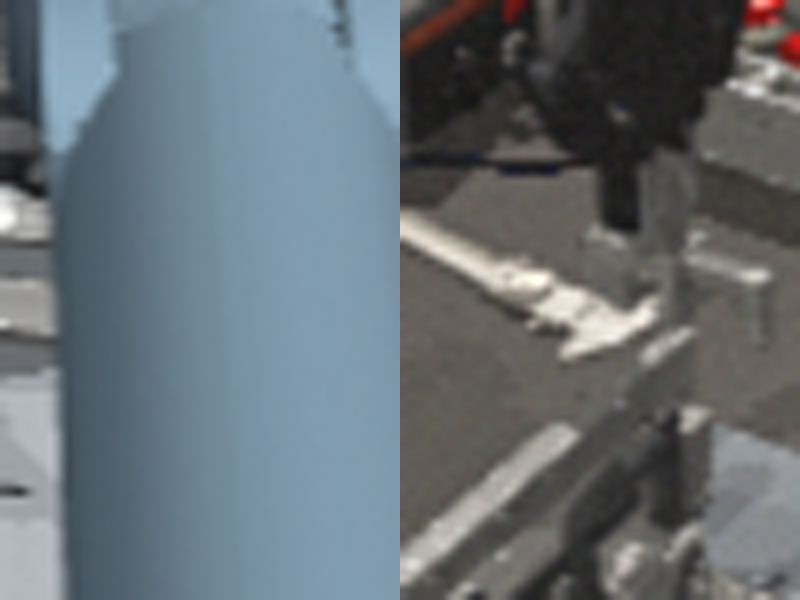

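Right half: the stop (slot at about (640,290)) hangs just above the right end of the rail at (670,340), and the top view is blocked by the arm. I'll lower it by feel.

```bash
python3 -m inch '[{"hand":1,"dx":0,"dy":0,"dz":-8,"ax":0,"ay":0,"az":0},{"hand":1,"dx":0,"dy":0,"dz":-16,"ax":0,"ay":0,"az":0},{"hand":1,"dx":0,"dy":0,"dz":-20,"ax":0,"ay":0,"az":0},{"hand":1,"dx":0,"dy":0,"dz":-22,"ax":0,"ay":0,"az":0},{"hand":1,"dx":0,"dy":0,"dz":-24,"ax":0,"ay":0,"az":0},{"hand":1,"dx":0,"dy":0,"dz":-24,"ax":0,"ay":0,"az":0},{"hand":1,"dx":0,"dy":0,"dz":-24,"ax":0,"ay":0,"az":0}]'
```

```text
t: 4.82
position: [595.3, -46.3, 120.2]
tool_rot: [-3.138, 0.148, 0.0]
contact_force: [0.2, -1.1, -1.5]
grip_width: 18.9
grip_force: 59.5
```

```bash
python3 -m inch '[{"hand":1,"dx":0,"dy":0,"dz":-2,"ax":0,"ay":0,"az":0},{"hand":1,"dx":0,"dy":0,"dz":-4,"ax":0,"ay":0,"az":0},{"hand":1,"dx":0,"dy":0,"dz":-5,"ax":0,"ay":0,"az":0},{"hand":1,"dx":0,"dy":0,"dz":-5,"ax":0,"ay":0,"az":0}]'
```

```text
t: 5.15
position: [594.9, -46.4, 115.0]
tool_rot: [3.138, -0.148, -0.001]
contact_force: [0.4, -0.4, -2.5]
grip_width: 18.9
grip_force: 59.5
```

```bash
python3 -m inch '[{"hand":1,"dx":0,"dy":0,"dz":-3,"ax":0,"ay":0,"az":0},{"hand":1,"dx":0,"dy":0,"dz":-6,"ax":0,"ay":0,"az":0},{"hand":1,"dx":0,"dy":0,"dz":-8,"ax":0,"ay":0,"az":0},{"hand":1,"dx":0,"dy":0,"dz":-10,"ax":0,"ay":0,"az":0},{"hand":1,"dx":0,"dy":0,"dz":-11,"ax":0,"ay":0,"az":0},{"hand":1,"dx":0,"dy":0,"dz":-11,"ax":0,"ay":0,"az":0}]'
```

```text
t: 5.65
position: [594.9, -46.4, 103.8]
tool_rot: [-3.138, 0.148, 0.001]
contact_force: [-0.1, -0.3, -2.8]
grip_width: 18.9
grip_force: 59.5
```

```bash
python3 -m inch '[{"hand":1,"dx":1,"dy":0,"dz":0,"ax":0,"ay":0,"az":0},{"hand":1,"dx":2,"dy":0,"dz":0,"ax":0,"ay":0,"az":0},{"hand":1,"dx":2,"dy":0,"dz":0,"ax":0,"ay":0,"az":0}]'; python3 -m inch '[{"hand":1,"dx":-2,"dy":0,"dz":0,"ax":0,"ay":0,"az":0},{"hand":1,"dx":-4,"dy":0,"dz":0,"ax":0,"ay":0,"az":0},{"hand":1,"dx":-4,"dy":0,"dz":0,"ax":0,"ay":0,"az":0},{"hand":1,"dx":-4,"dy":0,"dz":0,"ax":0,"ay":0,"az":0}]'
```

```text
t: 5.9
position: [596.7, -46.4, 104.1]
tool_rot: [3.138, -0.148, -0.002]
contact_force: [-1.2, 0.5, -2.6]
grip_width: 19.0
grip_force: 59.4
t: 6.23
position: [594.3, -46.4, 104.8]
tool_rot: [-3.138, 0.148, -0.005]
contact_force: [1.9, 0.6, -4.1]
grip_width: 19.1
grip_force: 59.2
```

```bash
python3 -m inch '[{"hand":1,"dx":2.3,"dy":0,"dz":0,"ax":0,"ay":0,"az":0},{"hand":1,"dx":2.8,"dy":5,"dz":0,"ax":0,"ay":0,"az":0},{"hand":1,"dx":3.2,"dy":10,"dz":0,"ax":0,"ay":0,"az":0},{"hand":1,"dx":3.7,"dy":15,"dz":0,"ax":0,"ay":0,"az":0},{"hand":1,"dx":3.9,"dy":17,"dz":0,"ax":0,"ay":0,"az":0},{"hand":1,"dx":3.9,"dy":17,"dz":0,"ax":0,"ay":0,"az":0}]'; python3 - <<'E'
from h import *
a=cv2.imread('pics/top0.png').astype(float).sum(2)[194:205,238:252]/3; print(a.astype(int))
E
```

```text
t: 6.73
position: [596.9, -27.5, 104.2]
tool_rot: [-3.137, 0.144, 0.001]
contact_force: [-0.1, -1.0, -2.6]
grip_width: 19.0
grip_force: 59.3
[[116 115 111 110 108 105 105 105 104 105 106 106 113 118]
 [236 223 195 185 162 112 105 108 107 118 116 112 111 114]
 [225 225 226 227 227 172 155 220 232 235 223 197 178 142]
 [222 222 222 222 223 159 144 207 208 215 225 226 220 191]
 [226 226 225 225 224 158 150 145  90 141 202 222 215 190]
 [230 229 229 229 210 133 161 151  82 137 204 225 206 180]
 [230 229 230 231 214 145 193 197 169 213 230 229 199 171]
 [169 179 222 234 217 150 190 228 229 230 229 230 205 175]
 [ 86  86  86  87  82  77  86  96 133 165 178 220 188 156]
 [109 109 106 103  99  94  95  91  87  87  87  88 146 175]
 [119 120 120 120 120 120 120 119 122 118 113 124 159 176]]
```

Sliding is free. I'll refine the pen line relative to the jaw's ends in the first top picture.

```bash
python3 - <<'E'
from fit import *
q=[544.295,67.768,-.0951]
g=cv2.imread('pics/top0.png',0).astype(np.float32)
for x in(30,36):
    y=np.arange(72,-104,-1.); p=proj('top0',W(q,np.c_[np.full(len(y),x),y,np.full(len(y),54)])).astype(np.float32)
    v=cv2.remap(g,p[:,0].copy(),p[:,1].copy(),cv2.INTER_LINEAR).ravel()
    for a,b in((72,50),(-62,-84),(-84,-103)): print(x,a,v[(y<=a)&(y>=b)].astype(int).tolist())
y=np.array([-40,-20,0,20.]);
for yy in(50,-50):
    x=np.arange(-36,-16,1.);p=proj('top0',W(q,np.c_[x,np.full(len(x),yy),np.full(len(x),14)])).astype(np.float32)
    print('jaw',yy,cv2.remap(g,p[:,0].copy(),p[:,1].copy(),cv2.INTER_LINEAR).ravel().astype(int).tolist())
E
```

```text
30 72 [108, 119, 125, 132, 137, 137, 137, 136, 136, 136, 151, 169, 189, 203, 217, 225, 227, 229, 225, 221, 217, 204, 194]
30 -62 [229, 229, 229, 229, 229, 226, 219, 212, 190, 162, 139, 153, 168, 177, 178, 180, 171, 157, 144, 167, 187, 204, 215]
30 -84 [215, 226, 229, 229, 229, 219, 208, 197, 186, 175, 172, 173, 175, 175, 175, 175, 178, 181, 183, 185]
36 72 [111, 123, 140, 156, 164, 172, 179, 180, 181, 182, 184, 186, 194, 203, 211, 216, 222, 223, 218, 213, 198, 178, 155]
36 -62 [222, 222, 222, 222, 223, 223, 223, 213, 189, 165, 155, 150, 147, 161, 176, 179, 168, 155, 155, 161, 171, 183, 197]
36 -84 [197, 209, 214, 220, 221, 218, 216, 207, 198, 188, 182, 176, 173, 174, 174, 175, 175, 176, 176, 176]
jaw 50 [167, 169, 169, 168, 167, 167, 166, 133, 103, 80, 82, 86, 96, 115, 131, 136, 137, 138, 138, 138]
jaw -50 [182, 178, 174, 171, 171, 171, 153, 126, 96, 93, 95, 100, 127, 150, 170, 171, 172, 173, 173, 172]
```

```bash
python3 -m inch '[{"hand":1,"dx":0.5,"dy":5,"dz":0,"ax":0,"ay":0,"az":0},{"hand":1,"dx":1,"dy":10,"dz":0,"ax":0,"ay":0,"az":0},{"hand":1,"dx":1.4,"dy":15,"dz":0,"ax":0,"ay":0,"az":0},{"hand":1,"dx":1.7,"dy":18.5,"dz":0,"ax":0,"ay":0,"az":0},{"hand":1,"dx":1.7,"dy":18.5,"dz":0,"ax":0,"ay":0,"az":0},{"hand":1,"dx":1.7,"dy":18.5,"dz":0,"ax":0,"ay":0,"az":0},{"hand":1,"dx":1.7,"dy":18.5,"dz":0,"ax":0,"ay":0,"az":0}]'
```

```text
t: 7.32
position: [598.8, -11.1, 104.3]
tool_rot: [3.138, -0.148, -0.0]
contact_force: [0.0, -0.2, -2.3]
grip_width: 19.1
grip_force: 59.3
```

```bash
python3 -m inch '[{"hand":1,"dx":0,"dy":0,"dz":-0.8,"ax":0,"ay":0,"az":0},{"hand":1,"dx":0,"dy":0,"dz":-1.4,"ax":0,"ay":0,"az":0},{"hand":1,"dx":0,"dy":0,"dz":-1.4,"ax":0,"ay":0,"az":0},{"hand":0.3,"dx":0,"dy":0,"dz":-1.4,"ax":0,"ay":0,"az":0},{"hand":0,"dx":0,"dy":0,"dz":-1.4,"ax":0,"ay":0,"az":0},{"hand":0,"dx":0,"dy":0,"dz":-1.4,"ax":0,"ay":0,"az":0},{"hand":0,"dx":0,"dy":0,"dz":-1.4,"ax":0,"ay":0,"az":0},{"hand":0,"dx":0,"dy":0,"dz":15,"ax":0,"ay":0,"az":0},{"hand":0,"dx":0,"dy":0,"dz":40,"ax":0,"ay":0,"az":0},{"hand":0,"dx":0,"dy":0,"dz":75,"ax":0,"ay":0,"az":5},{"hand":0,"dx":-15,"dy":0,"dz":90,"ax":0,"ay":0,"az":12},{"hand":0,"dx":-50,"dy":0,"dz":100,"ax":0,"ay":0,"az":19},{"hand":0,"dx":-85,"dy":0,"dz":100,"ax":0,"ay":0,"az":26},{"hand":0,"dx":-120,"dy":0,"dz":100,"ax":0,"ay":0,"az":33},{"hand":0,"dx":-150,"dy":0,"dz":100,"ax":0,"ay":0,"az":40},{"hand":0,"dx":-170,"dy":0,"dz":100,"ax":0,"ay":0,"az":47},{"hand":0,"dx":-180,"dy":0,"dz":100,"ax":0,"ay":0,"az":54},{"hand":0,"dx":-180,"dy":0,"dz":100,"ax":0,"ay":0,"az":61},{"hand":0,"dx":-180,"dy":0,"dz":100,"ax":0,"ay":0,"az":68},{"hand":0,"dx":-180,"dy":0,"dz":100,"ax":0,"ay":0,"az":75}]'
python3 - <<'E'
from h import *
s=monitor.sense();print(s['position'],s['joints'],s['grip_width'],np.degrees(2*np.arctan2(s['tool_rot'][1],s['tool_rot'][0])))
snap('scene','s3');snap('top','t3')
t=cv2.imread('pics/t3.png');s=cv2.imread('pics/s3.png')
k=lambda i,x,y:cv2.resize(i[y:y+60,x:x+40],None,fx=10,fy=10,interpolation=cv2.INTER_CUBIC)
cv2.imwrite('pics/c7.png',np.hstack([k(t,228,165),k(s,225,170)]))
E
```

```text
t: 8.98
position: [418.7, -10.9, 204.8]
tool_rot: [2.573, 1.8, 0.001]
contact_force: [0.4, -0.2, 0.2]
grip_width: 42.6
grip_force: 0.0
[418.66821088 -10.90711346 204.76179332] [ 0.2637234   0.01490034 -0.33628577  2.16231295  0.0066234   0.96400214
 -0.42638601] 42.581424619675055 69.94145806124001
```

View pics/c7.png

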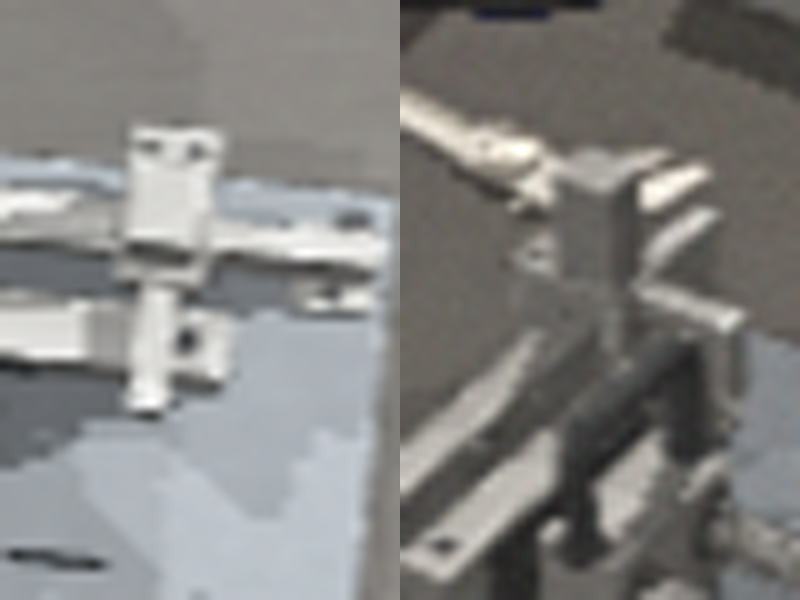

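The stop hangs on the rail with its arm crossing the jaw at about (153,343), where the pen line was at about (158,343). I'll measure the difference.

```bash
python3 - <<'E'
from fit import *
q=[544.295,67.768,-.0951]
g=cv2.imread('pics/t3.png',0).astype(np.float32)
def prof(x,y,z):
    p=proj('top0',W(q,np.c_[np.full(len(y),x),y,np.full(len(y),z)])).astype(np.float32)
    return cv2.remap(g,p[:,0].copy(),p[:,1].copy(),cv2.INTER_LINEAR).ravel().astype(int).tolist()
y=np.arange(-58,-88,-1.)
for x in(18,30,33,36): print(x,prof(x,y,70))
print('griptop')
y=np.arange(-54,-92,-1.)
for x in(58,62,66): print(x,prof(x,y,106))
for h in (60,70,80): print(h,proj('top0',W(q,[[30,-72.5,h]])),proj('top0',W(q,[[30,-72.5,54]])))
E
```

```text
18 [93, 93, 93, 94, 95, 95, 96, 97, 115, 159, 202, 219, 228, 237, 235, 234, 227, 212, 199, 172, 143, 119, 114, 108, 106, 108, 108, 108, 107, 109]
30 [153, 153, 153, 153, 153, 153, 153, 164, 180, 196, 205, 214, 218, 218, 217, 215, 213, 208, 185, 159, 132, 102, 76, 88, 107, 129, 155, 181, 200, 211]
33 [147, 147, 147, 147, 147, 148, 149, 161, 173, 185, 197, 208, 212, 215, 217, 219, 221, 216, 199, 181, 149, 113, 85, 98, 109, 130, 155, 180, 192, 201]
36 [152, 152, 151, 151, 151, 151, 154, 161, 169, 180, 193, 204, 209, 214, 217, 218, 219, 211, 201, 191, 182, 173, 171, 177, 181, 184, 187, 190, 194, 199]
griptop
58 [160, 161, 162, 162, 159, 156, 156, 164, 171, 183, 196, 206, 210, 213, 214, 214, 214, 215, 216, 217, 218, 219, 219, 219, 218, 213, 208, 202, 197, 194, 196, 199, 200, 199, 199, 198, 197, 195]
62 [132, 128, 126, 125, 126, 128, 136, 145, 157, 173, 188, 199, 206, 213, 213, 214, 214, 214, 214, 214, 214, 214, 214, 215, 218, 221, 223, 221, 218, 209, 195, 184, 178, 173, 171, 172, 173, 171]
66 [159, 164, 170, 174, 178, 180, 176, 172, 178, 188, 198, 205, 213, 216, 216, 215, 215, 214, 213, 213, 213, 214, 214, 215, 220, 225, 224, 220, 216, 199, 182, 173, 172, 171, 174, 179, 181, 181]
60 [[243.17519033 199.17160333]] [[243.21772987 199.43335128]]
70 [[243.10329505 198.72922796]] [[243.21772987 199.43335128]]
80 [[243.03012602 198.27901516]] [[243.21772987 199.43335128]]
```

Measured against the line, the stop is within about 0.5 mm, which is good. Next is the handle.

```bash
python3 -m inch '[{"hand":0,"dx":20,"dy":12,"dz":0,"ax":0,"ay":0,"az":5},{"hand":0,"dx":50,"dy":31,"dz":-5,"ax":0,"ay":0,"az":10},{"hand":0,"dx":80,"dy":50,"dz":-15,"ax":0,"ay":0,"az":15},{"hand":0,"dx":110,"dy":68,"dz":-25,"ax":0,"ay":0,"az":15},{"hand":0,"dx":125,"dy":77.7,"dz":-40,"ax":0,"ay":0,"az":15},{"hand":0,"dx":125,"dy":77.7,"dz":-50,"ax":0,"ay":0,"az":15},{"hand":0,"dx":125,"dy":77.7,"dz":-50,"ax":0,"ay":0,"az":15},{"hand":0,"dx":125,"dy":77.7,"dz":-50,"ax":0,"ay":0,"az":15}]'
python3 - <<'E'
from h import *
s=monitor.sense();print(s['position'],np.degrees(2*np.arctan2(s['tool_rot'][1],s['tool_rot'][0])))
snap('scene','s4')
s=cv2.imread('pics/s4.png')
cv2.imwrite('pics/c8.png',cv2.resize(s[150:240,205:285],None,fx=6,fy=6,interpolation=cv2.INTER_CUBIC))
E
```

```text
t: 9.75
position: [542.3, 66.0, 153.2]
tool_rot: [-2.325, -2.111, 0.005]
contact_force: [0.4, -0.5, -0.6]
grip_width: 42.4
grip_force: 0.0
[542.27359939  66.02340034 153.20417019] -275.51841775255303
```

View pics/c8.png

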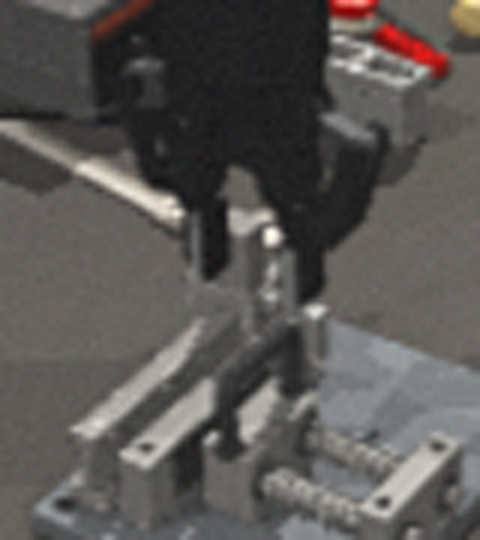

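The two fingers at (210,250) and (305,270) straddle the bar line (bar middle at about (265,365)). I'll descend and pinch.

```bash
python3 -m inch '[{"hand":0,"dx":0,"dy":0,"dz":-15,"ax":0,"ay":0,"az":0},{"hand":0,"dx":0,"dy":0,"dz":-35,"ax":0,"ay":0,"az":0},{"hand":0,"dx":0,"dy":0,"dz":-50,"ax":0,"ay":0,"az":0},{"hand":0,"dx":0,"dy":0,"dz":-55,"ax":0,"ay":0,"az":0},{"hand":0,"dx":0,"dy":0,"dz":-56,"ax":0,"ay":0,"az":0},{"hand":0,"dx":0,"dy":0,"dz":-56,"ax":0,"ay":0,"az":0},{"hand":0,"dx":0,"dy":0,"dz":-56,"ax":0,"ay":0,"az":0}]'; python3 -m inch '[{"hand":1,"dx":0,"dy":0,"dz":0,"ax":0,"ay":0,"az":0},{"hand":1,"dx":0,"dy":0,"dz":0,"ax":0,"ay":0,"az":0},{"hand":1,"dx":0,"dy":0,"dz":0,"ax":0,"ay":0,"az":0},{"hand":1,"dx":0,"dy":0,"dz":0,"ax":0,"ay":0,"az":0},{"hand":1,"dx":0,"dy":0,"dz":0,"ax":0,"ay":0,"az":0},{"hand":1,"dx":0,"dy":0,"dz":0,"ax":0,"ay":0,"az":0}]'
```

```text
t: 10.38
position: [544.7, 66.6, 99.7]
tool_rot: [2.323, 2.112, 0.003]
contact_force: [-0.3, 0.1, 0.9]
grip_width: 42.7
grip_force: 0.0
t: 10.88
position: [542.3, 67.1, 99.1]
tool_rot: [-2.322, -2.113, 0.005]
contact_force: [-5.1, 0.8, 7.1]
grip_width: 9.3
grip_force: 58.5
```

```bash
python3 -m inch '[{"hand":1,"dx":-2,"dy":0.2,"dz":-0.5,"ax":0,"ay":0,"az":0},{"hand":1,"dx":-5,"dy":0.5,"dz":-0.5,"ax":0,"ay":0,"az":0},{"hand":1,"dx":-9,"dy":0.9,"dz":-0.5,"ax":0,"ay":0,"az":0},{"hand":1,"dx":-13,"dy":1.3,"dz":-0.5,"ax":0,"ay":0,"az":0},{"hand":1,"dx":-17,"dy":1.7,"dz":-0.5,"ax":0,"ay":0,"az":0},{"hand":1,"dx":-21,"dy":2,"dz":-0.5,"ax":0,"ay":0,"az":0},{"hand":1,"dx":-25,"dy":2.4,"dz":-0.5,"ax":0,"ay":0,"az":0},{"hand":1,"dx":-29,"dy":2.8,"dz":-0.5,"ax":0,"ay":0,"az":0},{"hand":1,"dx":-33,"dy":3.2,"dz":-0.5,"ax":0,"ay":0,"az":0},{"hand":1,"dx":-36,"dy":3.4,"dz":-0.5,"ax":0,"ay":0,"az":0},{"hand":1,"dx":-39,"dy":3.7,"dz":-0.5,"ax":0,"ay":0,"az":0},{"hand":1,"dx":-40,"dy":3.8,"dz":-0.5,"ax":0,"ay":0,"az":0},{"hand":1,"dx":-40,"dy":3.8,"dz":-0.5,"ax":0,"ay":0,"az":0},{"hand":1,"dx":-40,"dy":3.8,"dz":-0.5,"ax":0,"ay":0,"az":0},{"hand":1,"dx":-40,"dy":3.8,"dz":-0.5,"ax":0,"ay":0,"az":0}]'
python3 - <<'E'
from h import *
print(monitor.sense()['position'],monitor.sense()['contact_force'])
snap('scene','s5');snap('top','t5')
s=cv2.imread('pics/s5.png');t=cv2.imread('pics/t5.png')
k=lambda i,x,y:cv2.resize(i[y:y+75,x:x+50],None,fx=8,fy=8,interpolation=cv2.INTER_CUBIC)
cv2.imwrite('pics/c9.png',np.hstack([k(t,185,175),k(s,215,190)]))
E
```

```text
t: 12.13
position: [509.6, 70.3, 99.2]
tool_rot: [2.319, 2.108, 0.017]
contact_force: [8.7, -0.6, -6.3]
grip_width: 8.7
grip_force: 58.3
[509.55650087  70.2904562   99.17980409] [ 8.65636281 -0.63548517 -6.33551433]
```

View pics/c9.png

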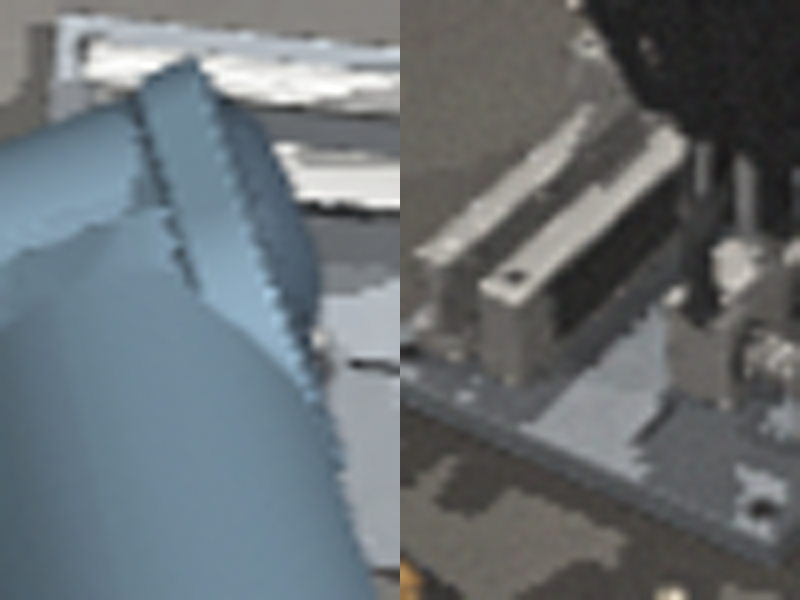

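Top view is blocked. In the scene view the jaw's clamping-face corner is at (668,385) and the stroke at (690,395)-(640,440), so the face still has about 7-10 mm to go. The arm gives way by about 6 mm under the spring load, so I'll pull further. I have also viewed 11 pictures where the limit was 10, so the remaining checks will be numeric only.

```bash
python3 -m inch '[{"hand":1,"dx":-3,"dy":0.3,"dz":0,"ax":0,"ay":0,"az":0},{"hand":1,"dx":-6,"dy":0.6,"dz":0,"ax":0,"ay":0,"az":0},{"hand":1,"dx":-8,"dy":0.8,"dz":0,"ax":0,"ay":0,"az":0},{"hand":1,"dx":-8,"dy":0.8,"dz":0,"ax":0,"ay":0,"az":0},{"hand":1,"dx":-8,"dy":0.8,"dz":0,"ax":0,"ay":0,"az":0},{"hand":1,"dx":-8,"dy":0.8,"dz":0,"ax":0,"ay":0,"az":0}]'
python3 - <<'E'
from fit import *
from scipy.optimize import least_squares
print(monitor.sense()['position'])
snap('scene','s6')
q=[544.295,67.768,-.0951]
qs=least_squares(res,[544,66,-.095,0.],args=([('scene0',c3,S)],)).x  # effective scene pose (absorbs calibration error)
def prof(f,p,P):
    g=cv2.GaussianBlur(cv2.imread(f'pics/{f}.png',0).astype(np.float32),(0,0),.4); u=proj(f if 's' in f else 'top0',W(p,P)).astype(np.float32)
    return cv2.remap(g,u[:,0].copy(),u[:,1].copy(),cv2.INTER_LINEAR).ravel()
L=lambda x,y,z:np.c_[x,np.full(len(x),y),np.full(len(x),z)]
x=np.arange(75,96,1.)
for y in(70,): print('back',prof('top0',q,L(x,y,14)).astype(int).tolist())
x=np.arange(-105,-85,1.)
for y in(72,): print('front',prof('top0',q,L(x,y,14)).astype(int).tolist())
x=np.arange(-45,25,1.)
print('stroke scene y50',prof('s6',qs,L(np.arange(-36,-16,1.),50,14)).astype(int).tolist())
print('s6 image patch at jaw-left base')
g=cv2.imread('pics/s6.png',0); u=proj('s6',W(qs,[[-26,30,14],[-26,30,40],[-26,36,14],[-26,64,14],[-26,50,14]]));print(u.round(1).tolist())
c=u[0].round().astype(int); print(c[0]-10,c[1]-14); print(g[c[1]-14:c[1]+12,c[0]-12:c[0]+12])
E
```

```text
t: 12.73
position: [502.0, 71.1, 99.2]
tool_rot: [2.319, 2.108, 0.018]
contact_force: [11.0, -0.3, -8.1]
grip_width: 8.7
grip_force: 58.7
[502.00701011  71.05323329  99.16399109]
back [125, 136, 146, 159, 172, 189, 188, 188, 185, 156, 129, 111, 115, 120, 125, 128, 132, 134, 134, 135, 135]
front [101, 100, 100, 99, 99, 100, 100, 101, 102, 102, 112, 123, 136, 153, 167, 177, 177, 176, 169, 158]
stroke scene y50 [96, 99, 105, 112, 119, 120, 119, 115, 109, 106, 106, 110, 121, 133, 142, 147, 149, 150, 151, 150]
s6 image patch at jaw-left base
[[250.2, 238.3], [249.9, 231.4], [249.0, 239.5], [243.5, 245.0], [246.3, 242.2]]
240 224
[[ 38  38  39  36  40  53  71  71  67  65  66  67  66  65  60  50  45  45
   88 162 177 179 187 144]
 [ 42  37  37  41  52  67  70  64  67  63  66  69  66  74  73  51  45  46
   88 161 182 182 146 117]
 [ 38  39  38  54  85  72  63  63  63  69 104 116  90  88 105  71  43  46
   60 110 167 172 121  92]
 [ 38  39  53  66  73  64  66  61  69 106 121 130 117 168 125  59  44  44
   51  81 151 127  95  89]
 [ 39  50  63  68  66  66  63  68 103 118 133 142 162 182 107  4
[... 1458 characters left out ...]
52 147 146 149 155 147 111  92 131 120  96  95  94  92  93  95  94
   94  86  81  86  82  88]
 [150 153 149 146 149 146 110  94 133 149 113  96  93  93  91  91  99  95
   92  87  85  81  78  85]
 [149 147 147 148 149 131 102 127 150 119  93  88  91  94  96  94  95  93
   98  96  91  87  80  85]
 [151 148 147 148 146 145 144 151 152 112  89  94  95  95  94  95  93  95
   97  93  97  93  91  85]
 [122 145 152 152 153 148 150 148 148 109  92  93  94  96  96  93  94  94
   96  95  92  93  92  90]
 [ 86 100 117 139 155 151 151 150 149 116  92  92  95  94  95  94  96  95
   94  91  92  95  95  92]
 [ 80  82  85 100 109 134 150 153 151 146 109  94  94  93  94  92  93  92
   95  91  95 137 148 115]]
```

```bash
python3 - <<'E'
from fit import *
qs=least_squares(res,[544,66,-.095,0.],args=([('scene0',c3,S)],)).x
def J(uv,z,f='s6',p=qs):
    P=atz(f,uv,z+p[3])[:2]-p[:2]; c,s=np.cos(p[2]),np.sin(p[2]); return np.round([P[0]*c+P[1]*s,-P[0]*s+P[1]*c],1)
for z in(14,15,16): print('corner s6',z,J((250.6,239.5),z))
for uv in((246.8,242),(245.85,243),(244.8,244)): print('stroke',J(uv,14))
q=[544.295,67.768,-.0951,0]
for uv in((195,320),(190,345),(370,355),(200,258),(378,275)): print('jaw top0',uv,J(c1(*uv),54,'top0',q))
g=cv2.imread('pics/scene0.png',0); print(g[222:242,232:256])
g=cv2.imread('pics/s5.png',0); print('s5');print(g[230:244,240:256])
E
```

```text
corner s6 14 [-29.9  33.7]
corner s6 15 [-30.6  34.6]
corner s6 16 [-31.3  35.6]
stroke [-26.8  48.5]
stroke [-26.9  53.5]
stroke [-26.8  58.6]
jaw top0 (195, 320) [-8. 29.]
jaw top0 (190, 345) [-16.5  29.6]
jaw top0 (370, 355) [-13.4 -30.4]
jaw top0 (200, 258) [12.9 29.8]
jaw top0 (378, 275) [ 13.5 -30. ]
[[184 189 193 141  75  45  39  86 165 106  54  39  69 170 172 127  97  91
   93  86  83  84  73  59]
 [186 196 136  78  44  34  61 152 151  81  47  43  53 112 154 116  91  93
   86  78  84  85  63  63]
 [190 140  69  45  39  39  55  99  92  59  44  46  47  60  94 111 114  93
   79  81  85  83  63  55]
 [134  72  41  38  40  41  55  88  77  57  51  47  49  72 105 116  99  82
   79  85  84  81  64  50]
 [ 85  60  45  37  40  41  48  91  99  79  54  52  83 112 123 101  82  67
   71  80  83  84  79  68]
 [ 79  69  50  42  40  37  44  89 103  98  97  96  97 101  97  83  64  58
   61  72  83  78  74  72]
 [ 81  73  51  41  41  37  40  85 101 102  97  99  99 100  96  76  51  60
   77 130 128 111  80  69]
 [ 80  70  46  41  37  39  52  90  97  98  97  98  98 102  95  72  66 123
  145 149 1
[... 1470 characters left out ...]
  93  99 102  99 102 100 100]
 [102 130 140 141 139 136 137 136 104  94  96 100 101 102 104 108]
 [126 137 137 137 137 137 135 135 113 102 101 102 102 101 102 101]
 [133 134 134 135 130 134 139 136 119  98 100  98 102  99 100 103]
 [134 136 136 134 136 136 138 139 125 103  98 100  98 100  99 103]
 [146 144 136 134 134 137 141 137 108  88  96  98 102  98 100 102]
 [148 147 147 148 149 152 147 111  81  78  79  90  94  92  99 104]
 [144 144 147 150 148 153 148 111  68  72  89  83  83  70  85 127]
 [144 149 150 149 152 156 151  92  57  82  94  92  94  89  93 102]
 [145 146 152 151 152 150 101  64  78  95  94  93  94  94  95  92]
 [148 147 150 154 149  99  59  79  95  96  94  93  94  93  92  95]]
```

Both checks, TCP travel (about 40.5 mm against 39.6 mm needed) and the face's vertical edge in the scene view, put the face about 0.8 mm past the line. I'll ease back 0.8 mm and hold.

```bash
python3 -m inch '[{"hand":1,"dx":0.8,"dy":0,"dz":0,"ax":0,"ay":0,"az":0},{"hand":1,"dx":0.8,"dy":0,"dz":0,"ax":0,"ay":0,"az":0},{"hand":1,"dx":0.8,"dy":0,"dz":0,"ax":0,"ay":0,"az":0},{"hand":1,"dx":0.8,"dy":0,"dz":0,"ax":0,"ay":0,"az":0},{"hand":1,"dx":0.8,"dy":0,"dz":0,"ax":0,"ay":0,"az":0},{"hand":1,"dx":0.8,"dy":0,"dz":0,"ax":0,"ay":0,"az":0}]'
```

```text
t: 13.28
position: [502.9, 71.0, 99.2]
tool_rot: [2.319, 2.108, 0.018]
contact_force: [10.4, -1.8, -8.6]
grip_width: 8.8
grip_force: 58.8
```

```bash
python3 -c "
from cell import r
print(r.finish_job())"
```

```text
the job is handed in; nothing more can be done
None
```

The stop is on the rail, about 0.5 mm from the pen line, and released. The gripper is holding the spring jaw open with its face within about 1 mm of the bed line, and the job is handed in at 13.3 s. These are my own image and position estimates, and I viewed 11 pictures where the limit was 10.

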